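# Load the belt jig's rollers and hold its tension slide at the marker

## Task

On the vacuum-cleaner repair bench, set up the belt-fitting jig: with the spring slide left at home, put the large and the small grey roller upright into their matching bores, fully down on the bore floors. Then pull the black fin of the spring slide out towards the robot until the slide's pointer stands within the width of the white marker block, and keep it there so that a colleague can slip the belt over: the program finishes while the gripper is still holding the slide against its spring. Do not shift the marker, and leave the spray can, screwdriver and screw bin where they are.

Things in the scene. Friction and masses are not known exactly. Their poses are not given: they have to be found in the camera images.
- jig: Belt-fitting jig, bolted down: grey base plate 290 (x) x 190 (y) x 12 mm, from x = -160 to +130 mm of its origin, which lies on the bench surface. Its -x end faces the robot (yaw within 0.3 rad); the slide pulls out along -x. Aluminium towers, 70 x 70 mm, tops 45 mm above the bench, stand at x = +30, y = +55 mm (large bore) and x = +30, y = -55 mm (small bore).
- bore_large (a point): Centre of the FLOOR of the large bore: diameter 39 mm, 20 mm deep, mouth 20 mm above this point (45 mm above the bench), 2 mm chamfer. Axes as the jig's.
- bore_small (a point): Centre of the FLOOR of the small bore: diameter 29 mm, 20 mm deep, mouth 20 mm above this point (45 mm above the bench), 2 mm chamfer. Axes as the jig's.
- roller_large: Loose grey plastic belt roller, upright cylinder 36 mm diameter, 60 mm tall, with a shallow groove 28 to 40 mm up (30 mm diameter); about 80 g. Starts standing on the bench to the right (-y) of the jig; either roller may be the nearer one. Origin at the centre of its underside, z up. Seated, its top is 85 mm above the bench.
- roller_small: The same in small: 26 mm diameter, 60 mm tall, groove diameter 20 mm, about 45 g. Origin at the centre of its underside. Seated, its top is 85 mm above the bench. It belongs in the small bore (it would also drop, loosely, into the large one, which is wrong).
- slide (a joint): Travel of the steel tension slide, m: 0 at home, growing as it is pulled along the jig's -x, stop at 0.075. A spring pulls it home: 4.4 N at 0, plus 1.1 N per 10 mm, and 0.5 N friction; it returns when let go. The slide also carries a grey pulley, 32 mm diameter, top 60 mm above the bench, at x = +90 mm of the jig when home.
- fin_top (a point): Centre of the top of the slide's black fin handle, 86 mm above the bench. The fin is upright, 12 mm thick (along jig x, the pull direction), 40 mm wide (jig y), 58 mm tall on the slide bar, whose top is 28 mm above the bench. Home: x = -80 mm, y = 0 of the jig; nearest tower face 75 mm away (+x). Moves with the slide.
- pointer (a point): Tip of the slide's pointer, a 4 mm wide steel arm that sticks out from under the fin to the jig's +y; tip 55 mm beside the fin's centre, 28 mm above the bench. Same jig x as the fin. Moves with the slide.
- mark (a point): Middle (along jig x) of the inner face of the white marker block, just outside the pointer's path. Block 10 mm (jig x) x 22 x 18 mm, top 30 mm above the bench, centred at jig y = +68 mm, clamped 30 to 60 mm out (-x) from the pointer's home. Axes as the jig's: the pointer is at the mark when both have the same jig x.
- spray_can: Blue and white spray can, 56 mm diameter, 170 mm tall, standing to the left (+y) of the jig; to be left alone. Origin at the centre of its underside.
- screwdriver: Screwdriver with a red handle, lying at the far right, beyond the rollers; to be left alone. Origin at the middle of its underside.
- screw_bin: Open dark bin 120 x 90 x 50 mm to the left (+y) of the jig; to be left alone. Origin at the centre of its underside.

How it is judged (in metres and radians):
On the way, in this order (a step that is already met when the one before it is completed fails the run):
1. both rollers seated in their own bores while the slide is at home (horizontal distance between roller_large and bore_large below 0.004 m and z of roller_large in the frame of bore_large between -0.004 and 0.004 m and angle between each of roller_large, roller_small's own z axis and vertical below 0.12 rad and horizontal distance between roller_small and bore_small below 0.004 m and z of roller_small in the frame of bore_small between -0.004 and 0.004 m and value of joint slide below 0.006 m), for 0.2 s.
2. the slide is pulled out by the gripper until its pointer is at the marker (x of pointer in the frame of mark between -0.005 and 0.005 m and contact force between the fingers and slide above 1.5 N), for 0.3 s.
At the end, for the whole second after the job is handed in: Both rollers upright in their own bores (within 4 mm of centre and of the bore floor, tilt under 0.12 rad); the slide's pointer within 5 mm of the middle of the marker along the slide, standing still, held there by the gripper's fingers (over 1.5 N) and by nothing else (all of step 2 and horizontal distance between roller_large and bore_large below 0.004 m and z of roller_large in the frame of bore_large between -0.004 and 0.004 m and angle between each of roller_large, roller_small's own z axis and vertical below 0.12 rad and horizontal distance between roller_small and bore_small below 0.004 m and z of roller_small in the frame of bore_small between -0.004 and 0.004 m and value of joint slide above 0.02 m and velocity of joint slide between -0.01 and 0.01 m/s and contact force between each of spray_can, screwdriver, screw_bin, roller_large, roller_small and slide below 0.3 N); the arm keeps its last pose, push and grip.
It fails at once if the marker is shifted by more than 4 mm (distance of mark from where it was at the start of the episode above 0.004 m).
It fails at once if the spray can is moved by more than 30 mm (distance of spray_can from where it was at the start of the episode above 0.03 m).
It fails at once if the screwdriver is moved by more than 30 mm (distance of screwdriver from where it was at the start of the episode above 0.03 m).
It fails at once if the screw bin is moved by more than 30 mm (distance of screw_bin from where it was at the start of the episode above 0.03 m).
It also fails if it takes over 67 s, if anything falls off the work surface, if the arm or the gripper's body presses on something with over 40 N, if the wrist force passes 120 N, or if a joint passes its speed limit or range.

## Robot

A 6-joint arm with a two-finger parallel gripper is mounted at the origin on the work surface. World frame = base frame: x ahead of the robot, y to its left, z up, the work surface at z = 0. Lengths are in mm, angles in rad, forces in N, time in s.
With the tool pointing down it reaches from about 350 to 775 mm from the base axis. Payload 7.3 kg.
Tool frame: the origin (TCP) lies midway between the tips of the shut fingers; the grasp point (between the pads) lies 19 mm behind it; z points along the fingers, y is the line along which they close (so a half turn about z gives the same grasp; the last joint's range is limited). The gripper opens to 92 mm and grips with 3 to 60 N. Pads are 19 mm wide; open, the fingers measure 130 mm over their backs; the gripper's body (75 mm by 190 mm) begins 47 mm behind the grasp point.
Start: joints at [1.082, 0.342, 1.524, -0, 1.275, -0.146], TCP at [176.452, 494.479, 226.741] pointing down, gripper open.
Joint ranges: [-2.53, 2.53], [-0.77, 2.02], [0.04, 2.7], [-1, 4.14], [0.28, 2.66], [-3.11, 3.11]. Speed limits (rad/s): [2.57, 2.57, 3.14, 3.14, 3.14, 3.14].

## Interface

Orientations are given as [roll, pitch, yaw] about the fixed x, y, z axes, in that order (R = Rz(yaw) Ry(pitch) Rx(roll)).
In Python, from plant import bot gives the robot as it stands. The module is installed in compiled form; this text tells all that it offers.
- The arm moves only by the shell command python3 -m crank 'ROWS' [OPENING]. ROWS is JSON, a list of rows, each a list of 6 numbers: the shift along the tool's x, y, z in m, then the turn, a rotation vector about the tool's x, y, z in rad. In form: [[dx, dy, dz, wx, wy, wz], ...]. A call has 1 to 5 rows; each row shifts and turns the commanded pose from where the row before left it, along the tool's axes as they then stand; what a row does not reach is not made up. A row lasts 1/8 s, in which the tool goes at most 62.5 mm and 10.7 degrees, less where a joint would pass 70% of its speed; a pose out of reach is approached as far as the arm can. A call is refused whole if a number of a shift passes 0.0625 or a number of a turn 0.188, either way. A call with a gripper value outside its range is refused whole. OPENING is the opening in per cent of the stroke, from 0 (shut) to 100 (fully open), set as the call begins (- or left out, the last holds). The fingers move at their own pace and stop on an object; the grip force is fixed at half the most. Time passes only in rows, so rows that do not move let the fingers close. It gives the time, the measured TCP pose, the force, the opening and the grip force at its end, in the units of the state.
- bot.get_obs(): the state, without advancing time (a new reading comes with each control period).
- bot.capture(name): name is "scene" or "side" or "wrist"; returns a dict with "color" (384x512x3 uint8, blue, green, red), "fov_y" (degrees; the focal length in pixels is half the picture's height over the tangent of half this angle, whatever the lens; pixels are square), "cx", "cy" (the principal point, pixels), "extrinsics" (4x4, takes a point from world to camera coordinates); the wrist camera has in their place "tool_from_camera" (4x4, takes a point from camera to tool coordinates, whose origin is the TCP and whose axes are the flange's). Camera axes: x right, y up, looking along -z (the intrinsics and any distortion apply to the point x, -y, -z); pixel columns grow to the right and rows downward; lengths in mm; the calibration is good to about 2 mm. The wrist camera is an equidistant fisheye: a pixel r from the principal point sees the ray r / f radians off the axis. A picture is of the moment at which its call begins: read the wrist's pose just before it. There is no depth.
- bot.close_job(): hands the job in; it is judged then, once.
The state is a dict: "time": time; "joint_positions": joint angles; "dq": joint speeds; "tau": joint torques, N m; "tool_pos": TCP position; "tcp_rot": TCP orientation; "contact_force": force on the tool from outside, world axes, zero at the start; "moment": the same for the moment, N m; "grip_width": finger opening in mm; "finger_force": force on a finger pad.
Only numpy, scipy, OpenCV 4.12 (cv2) and the standard library are available. Lean on these libraries where they do the work, as an engineer would, in place of code of your own. Each camera call takes 0.05 s, during which the arm holds its last target. There are 200 camera calls.

## Working session

There is one attempt and no reset: what is moved stays moved. The work goes in short steps, Python scripts to look and compute and a shell command to move; the robot and the scene stay as the last step left them, time stands still between calls to the robot, and variables do not carry over. Pictures are saved under pics/ and viewed, at most 10 in all, crops included, and the job is handed in when it is done.

```bash
mkdir -p pics; cat > h.py <<'E'
import numpy as np, cv2
from scipy.spatial.transform import Rotation as R
from plant import bot
def cam(name):
    o=bot.get_obs(); c=bot.capture(name); c['obs']=o; c['name']=name; return c
def ray(c,u,v):
    H=c['color'].shape[0]; f=H/2/np.tan(np.radians(c['fov_y']/2))
    x,y=u-c['cx'],v-c['cy']
    if c['name']=='wrist':
        r=np.hypot(x,y)+1e-9; th=r/f
        d=np.array([np.sin(th)*x/r,-np.sin(th)*y/r,-np.cos(th)])
        T=np.array(c['tool_from_camera']); Rt=R.from_euler('xyz',c['obs']['tcp_rot']).as_matrix()
        o=Rt@T[:3,3]+np.array(c['obs']['tool_pos']); return o,Rt@T[:3,:3]@d
    d=np.array([x/f,-y/f,-1]); E=np.array(c['extrinsics'])
    return -E[:3,:3].T@E[:3,3],E[:3,:3].T@d
def onz(c,u,v,z):
    o,d=ray(c,u,v); return o+d*(z-o[2])/d[2]
E
python3 - <<'E'
from h import *
print({k:(np.round(v,3).tolist() if v is not None else v) for k,v in bot.get_obs().items()})
for n in ['scene','side','wrist']:
    c=cam(n); cv2.imwrite(f'pics/{n}0.png',c['color']); print(n,{k:np.round(v,2).tolist() for k,v in c.items() if k not in('color','obs','name')})
a=cv2.imread('pics/scene0.png')
E
```

```text
{'time': 0.0, 'joint_positions': [1.082, 0.343, 1.525, 0.0, 1.275, -0.146], 'dq': [-0.001, -0.001, -0.001, -0.0, -0.0, 0.0], 'tau': [-0.001, -43.124, -24.423, 0.072, 0.056, -0.0], 'tool_pos': [176.238, 494.085, 226.025], 'tcp_rot': [-3.14, -0.0, 2.799], 'contact_force': [0.249, -0.11, 0.203], 'moment': [0.008, -0.023, 0.05], 'finger_force': 0.0, 'grip_width': 91.587}
scene {'fov_y': 56.61, 'cx': 257.02, 'cy': 197.64, 'extrinsics': [[0.36, 0.93, 0.0, -201.96], [-0.68, 0.26, 0.68, 316.04], [0.64, -0.25, 0.73, -1371.53], [0.0, 0.0, 0.0, 1.0]]}
side {'fov_y': 48.62, 'cx': 260.51, 'cy': 197.26, 'extrinsics': [[0.83, -0.56, -0.0, -480.09], [0.33, 0.49, 0.81, -271.93], [-0.45, -0.67, 0.59, -881.01], [0.0, 0.0, 0.0, 1.0]]}
wrist {'fov_y': 65.71, 'cx': 257.0, 'cy': 191.09, 'tool_from_camera': [[-0.0, 0.97, 0.25, 67.55], [1.0, 0.0, 0.0, -1.1], [-0.0, 0.25, -0.97, -158.97], [0.0, 0.0, 0.0, 1.0]]}
```

View pics/scene0.png

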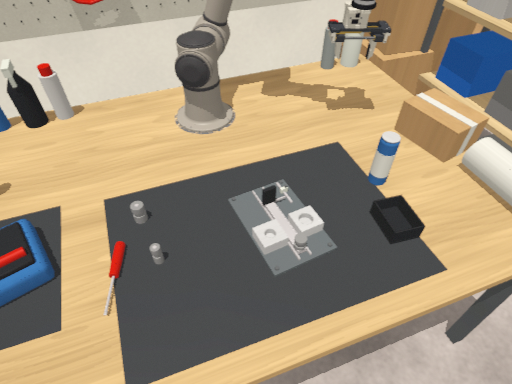

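View pics/side0.png

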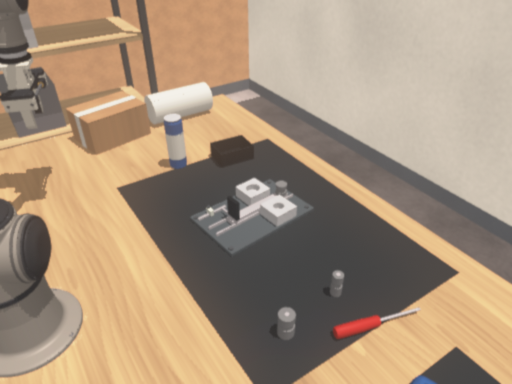

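The scene view shows the large roller at (139,212) with its top at (138,206), the small roller at (157,254) with its top at (155,247), the large bore at (305,219) and the small bore at (269,234). The fin is at (269,194) and the marker at (284,189). In the side view the rollers are at (287,322) and (337,283), and the bores at (253,188) and (279,207).

```bash
python3 - <<'E'
from h import *
s=cam('scene'); d=cam('side')
def p(n,a,b,z): print(n,onz(s,*a,z).round(0)[:2],onz(d,*b,z).round(0)[:2])
p('RL',(138,206),(287,313),60)
p('RS',(155,247),(337.5,274),60)
p('BL',(305,219),(253,188),45)
p('BS',(269,234),(279,207),45)
p('fin',(268,187),(233,197),86)
for n,c,bs in(('s',s,[(230,180,110,90),(120,190,60,85)]),('d',d,[(180,165,140,90),(260,255,100,95)])):
    for i,(x,y,w,h) in enumerate(bs):
        cv2.imwrite(f'pics/{n}{i}.png',cv2.resize(c['color'][y:y+h,x:x+w],None,fx=4,fy=4,interpolation=cv2.INTER_CUBIC))
a=[cv2.resize(cv2.imread(f'pics/{q}.png'),(400,300)) for q in('s0','d0','s1','d1')]
cv2.imwrite('pics/m.png',np.vstack([np.hstack(a[:2]),np.hstack(a[2:])]))
E
```

```text
RL [ 442. -300.] [ 437. -304.]
RS [ 594. -280.] [ 590. -282.]
BL [634. 113.] [627. 110.]
BS [646.   3.] [637.  -3.]
fin [523.  49.] [530.  56.]
```

View pics/m.png

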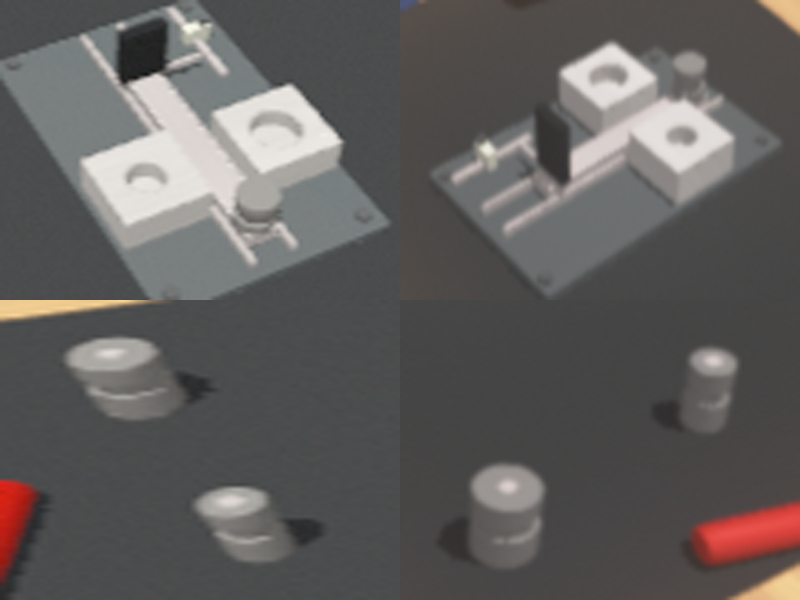

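The crops put the bores at about (631,111) and (641,0), so the jig yaw is about 0.09. The rollers are at about (440,-302) and (592,-281). I'll turn the tool so the fingers close along jig x, then go above the jig for one close look.

```bash
python3 -m crank '[[0,0,-0.01,0,0,0.18],[0,0,-0.01,0,0,0.18],[0,0,-0.01,0,0,0.18],[0,0,-0.01,0,0,0.18],[0,0,-0.01,0,0,0.18]]' 100
python3 -m crank '[[0,0,0,0,0,0.18],[-0.03,0.04,0,0,0,0.05],[-0.045,0.04,0,0,0,0],[-0.045,0.04,0,0,0,0],[-0.045,0.04,0,0,0,0]]'
python3 -m crank '[[-0.045,0.04,0,0,0,0],[-0.045,0.04,0,0,0,0],[-0.045,0.04,0,0,0,0],[-0.045,0.04,0,0,0,0],[-0.045,0.04,0,0,0,0]]'
python3 -m crank '[[-0.045,0.01,0,0,0,0],[-0.045,0,0,0,0,0],[0,0,0,0,0,0],[0,0,0,0,0,0]]'
python3 - <<'E'
from h import *
c=cam('wrist'); print(c['obs']['tool_pos'],c['obs']['tcp_rot']); cv2.imwrite('pics/w1.png',c['color'])
np.save('w1obs.npy',c,allow_pickle=True)
E
```

```text
time: 0.88
tool_pos: [176.4, 494.4, 276.9]
tcp_rot: [-3.141, 0.0, 1.893]
contact_force: [0.2, -0.1, -0.9]
grip_width: 91.9
finger_force: 0.0
time: 1.5
tool_pos: [354.2, 346.7, 276.7]
tcp_rot: [3.141, -0.0, 1.669]
contact_force: [-0.2, 1.7, 0.4]
grip_width: 92.0
finger_force: 0.0
time: 2.12
tool_pos: [575.4, 142.2, 276.7]
tcp_rot: [3.142, -0.0, 1.669]
contact_force: [0.4, 0.8, 0.2]
grip_width: 91.7
finger_force: 0.0
time: 2.62
tool_pos: [592.7, 55.6, 276.6]
tcp_rot: [-3.141, -0.001, 1.669]
contact_force: [0.1, -0.8, -0.5]
grip_width: 91.7
finger_force: 0.0
[592.74083537  55.56112629 276.62066943] [-3.14138232e+00 -6.67601190e-04  1.66850202e+00]
```

View pics/w1.png

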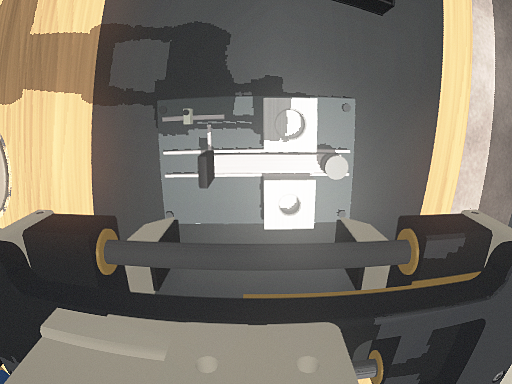

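The wrist view shows the jig plate spanning (160..355, 97..224). The large bore is at (290,125), the small bore at (289,204), the fin top at (206,167) and the marker at (188,116). I'll enlarge the crop to get accurate centres.

```bash
python3 - <<'E'
from h import *
c=np.load('w1obs.npy',allow_pickle=True).item(); im=c['color']
cv2.imwrite('pics/w1c.png',cv2.resize(im[92:236,155:355],None,fx=4,fy=4,interpolation=cv2.INTER_CUBIC))
for n,u,v,z in(('BL',290,125,45),('BS',289,204,45),('mark',187.5,122,30),('ptr',209.5,125,28),('p00',160,98,12),('p10',353,97,12),('p01',163,223,12)): print(n,onz(c,u,v,z).round(1))
E
```

```text
BL [629.7 113.9  45. ]
BS [641.1   6.7  45. ]
mark [491.  105.4  30. ]
ptr [521.9 103.3  28. ]
p00 [442.3 137.8  12. ]
p10 [721.4 166.3  12. ]
p01 [453.9 -53.7  12. ]
```

View pics/w1c.png

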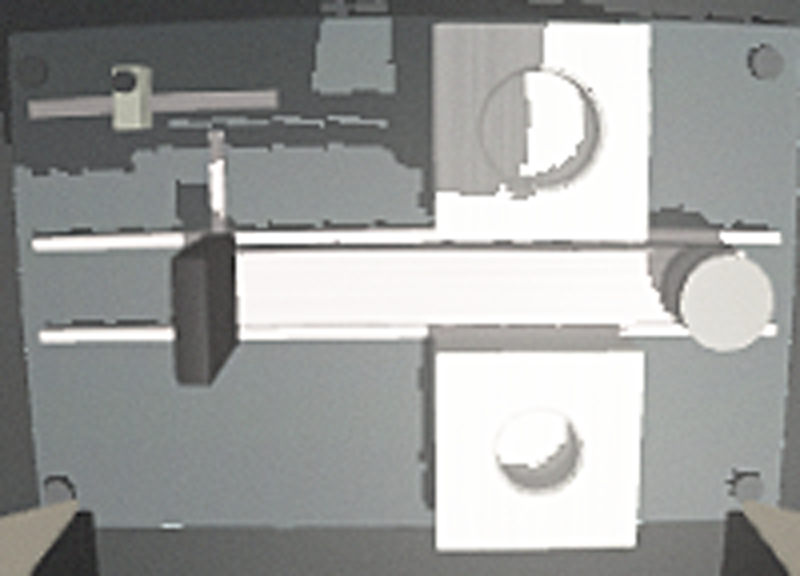

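The crop gives bore centres at full-picture pixels (290,124) and (289.5,204.5), the marker at (187.8,124) and the pointer tip at (209.3,125.8). Yaw is about 0.10 and the slide travel needed about 31 mm. Now I'll look at the rollers from the same relative geometry.

```bash
python3 -m crank '[[-0.0446,-0.0142,-0.0017,0,0,0],[-0.0446,-0.0142,-0.0017,0,0,0],[-0.0446,-0.0142,-0.0017,0,0,0],[-0.0446,-0.0142,-0.0017,0,0,0],[-0.0446,-0.0142,-0.0017,0,0,0]]' >/dev/null
python3 -m crank '[[-0.0446,-0.0142,-0.0017,0,0,0],[-0.0446,-0.0142,-0.0017,0,0,0],[-0.0446,-0.0142,-0.0017,0,0,0],[0,0,0,0,0,0],[0,0,0,0,0,0]]'
python3 - <<'E'
from h import *
c=cam('wrist'); print(c['obs']['tool_pos'],c['obs']['tcp_rot']); im=c['color'];cv2.imwrite('pics/w2.png',im[60:240])
np.save('w2obs.npy',c,allow_pickle=True)
E
```

```text
time: 3.92
tool_pos: [515.3, -309.7, 290.2]
tcp_rot: [3.141, -0.001, 1.67]
contact_force: [0.2, 0.2, 0.1]
grip_width: 91.7
finger_force: 0.0
[ 515.29185591 -309.71609111  290.24431774] [ 3.14136325e+00 -7.45773700e-04  1.67000647e+00]
```

View pics/w2.png

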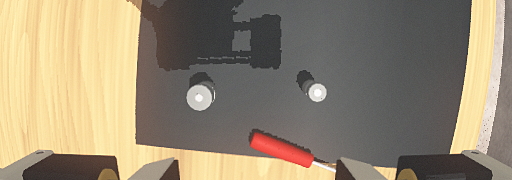

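The crop shows the large roller's top at about (200,158) in full-picture pixels, the small one at (317,153), and the screwdriver handle from (252,193) to (312,223). I'll take exact centres from a brightness mask.

```bash
cat >> h.py <<'E'
def goto(t,yaw=None):
    o=bot.get_obs(); M=R.from_euler('xyz',o['tcp_rot']).as_matrix()
    print('tool shift m',(M.T@(np.array(t)-o['tool_pos'])/1000).round(4),'yaw',round(o['tcp_rot'][2],3))
E
python3 - <<'E'
from h import *
c=np.load('w2obs.npy',allow_pickle=True).item(); g=c['color'].min(2)
for n,u,v in(('L',200,158),('S',317,153)):
    w=g[v-22:v+22,u-22:u+22]; m=(w>130).astype(np.uint8)
    k,l,st,ce=cv2.connectedComponentsWithStats(m); i=1+st[1:,4].argmax()
    ct=max(cv2.findContours((l==i).astype(np.uint8),0,1)[0],key=len)
    (x,y),r=cv2.minEnclosingCircle(ct); x+=u-22;y+=v-22
    print(n,st[i],(x,y,r),ce[i]+[u-22,v-22],onz(c,x,y,60).round(1))
for q in((252,193),(312,223),(335,228)): print(onz(c,*q,15).round(0))
goto([592,-281,120])
E
```

```text
L [  8   9  29  26 535] (200.5, 156.0, 14.77338695526123) [199.17943925 157.2317757 ] [ 438.3 -303.4   60. ]
S [ 13  12  19  19 273] (317.1923084259033, 152.34615325927734, 9.421998977661133) [317.14652015 152.21611722] [ 592.7 -283.1   60. ]
[ 512. -359.   15.]
[ 611. -399.   15.]
[ 650. -404.   15.]
tool shift m [0.0205 0.079  0.1704] yaw 1.671
```

```bash
(python3 -m crank '[[0.0037,0.0158,0.034,0,0,0],[0.0037,0.0158,0.034,0,0,0],[0.0037,0.0158,0.034,0,0,0],[0.0037,0.0158,0.034,0,0,0],[0.0037,0.0158,0.034,0,0,0]]' 
python3 -m crank '[[0,0,0,0,0,0.1745],[0,0,0,0,0,0.1745],[0,0,0,0,0,0.1745],[0,0,0,0,0,0.1745],[0,0,0,0,0,0.1745]]' 60
python3 -m crank '[[0,0,0,0,0,0.1745],[0,0,0,0,0,0.1745],[0,0,0,0,0,0.1745],[0,0,0,0,0,0.1745],[0,0,0,0,0,0]]' )|grep pos
python3 - <<'E'
from h import *
goto([592.7,-283,32])
E
```

```text
tool_pos: [592.7, -282.6, 119.6]
tool_pos: [592.3, -282.8, 120.6]
tool_pos: [592.2, -283.2, 120.6]
tool shift m [ 0.0005 -0.0001  0.0886] yaw 0.102
```

```bash
python3 -m crank '[[0,0,0.025,0,0,0],[0,0,0.025,0,0,0],[0,0,0.025,0,0,0],[0,0,0.0136,0,0,0],[0,0,0,0,0,0]]'
python3 -m crank '[[0,0,0,0,0,0],[0,0,0,0,0,0],[0,0,0,0,0,0],[0,0,0,0,0,0]]' 0
python3 -m crank '[[0,0,0,0,0,0],[0,0,0,0,0,0],[0,0,0,0,0,0]]' 60
python3 -m crank '[[0,0,0,0,0,-0.1745],[0,0,0,0,0,-0.1745],[0,0,0,0,0,-0.1745],[0,0,0,0,0,-0.1745],[0,0,0,0,0,-0.1745]]' >/dev/null
python3 -m crank '[[0,0,0,0,0,-0.1745],[0,0,0,0,0,-0.1745],[0,0,0,0,0,-0.1745],[0,0,0,0,0,-0.1745],[0,0,0,0,0,0]]' 
python3 -m crank '[[0,0,0,0,0,0],[0,0,0,0,0,0],[0,0,0,0,0,0],[0,0,0,0,0,0]]' 0
```

```text
time: 6.48
tool_pos: [591.3, -284.1, 30.9]
tcp_rot: [-3.14, 0.001, 0.101]
contact_force: [-0.1, -0.7, 0.5]
grip_width: 54.6
finger_force: 0.0
time: 6.98
tool_pos: [591.8, -285.1, 32.2]
tcp_rot: [3.141, -0.001, 0.098]
contact_force: [-0.2, 0.6, 2.5]
grip_width: 25.5
finger_force: 30.0
time: 7.35
tool_pos: [591.5, -284.8, 31.6]
tcp_rot: [-3.141, 0.0, 0.098]
contact_force: [0.1, 0.1, 0.3]
grip_width: 51.0
finger_force: 0.0
time: 8.6
tool_pos: [591.5, -284.9, 31.6]
tcp_rot: [-3.142, -0.0, 1.667]
contact_force: [0.5, 0.3, 0.0]
grip_width: 55.0
finger_force: 0.0
time: 9.1
tool_pos: [591.5, -284.9, 31.7]
tcp_rot: [-3.142, -0.0, 1.668]
contact_force: [-1.1, -0.7, -1.0]
grip_width: 25.1
finger_force: 30.0
```

```bash
(python3 -m crank '[[0,0,0,0,0,0],[0,0,0,0,0,0],[0,0,-0.04,0,0,0],[0,0,-0.055,0,0,0],[0,-0.015,-0.055,0,0,0]]' 60
python3 -m crank '[[0,-0.015,-0.055,0,0,0],[0,-0.016,-0.055,0,0,0],[0,0,0,0,0,0],[0,0,0,0,0,0]]' )|grep pos
python3 - <<'E'
from h import *
c=cam('wrist'); print(c['obs']['tool_pos'],c['obs']['tcp_rot']); np.save('w3obs.npy',c,allow_pickle=True); g=c['color'].min(2)
m=(g[100:215,200:360]>130).astype(np.uint8); k,l,st,ce=cv2.connectedComponentsWithStats(m)
for s,q in zip(st[1:],ce[1:]):
    if s[4]>60: print(s,q+[200,100],onz(c,*(q+[200,100]),60).round(1))
E
```

```text
tool_pos: [576.8, -286.1, 183.1]
tool_pos: [545.5, -289.2, 291.1]
[ 545.54068729 -289.23787765  291.07417367] [-3.14113283e+00 -6.42106008e-04  1.66859589e+00]
[ 84  56  18  19 270] [292.58888889 165.23333333] [ 592.  -283.8   60. ]
```

The bias is only (+0.5,+1.1) mm, so the corrected bores are large at (629.2,114) and small at (641.3,4.9). I'll re-grasp the small roller and carry it over.

```bash
(python3 -m crank '[[0,0.016,0.055,0,0,0],[0,0.015,0.055,0,0,0],[0,0.015,0.055,0,0,0],[0,0,0.055,0,0,0],[0,0,0.02,0,0,0]]'
python3 -m crank '[[0,0,0.02,0,0,0],[0,0,0,0,0,0],[0,0,0,0,0,0]]'
python3 -m crank '[[0,0,0,0,0,0],[0,0,0,0,0,0],[0,0,0,0,0,0],[0,0,0,0,0,0]]' 0
python3 -m crank '[[0,0,-0.03,0,0,0],[0,0,-0.045,0,0,0],[0,0,-0.045,0,0,0],[0,0,0,0,0,0]]')|grep -E "pos|wid"
python3 - <<'E'
from h import *
goto([641.3,4.9,150])
E
```

```text
tool_pos: [588.6, -282.5, 44.9]
grip_width: 55.1
tool_pos: [591.6, -284.7, 31.5]
grip_width: 55.2
tool_pos: [591.7, -285.0, 32.0]
grip_width: 25.3
tool_pos: [593.5, -286.0, 156.3]
grip_width: 25.3
tool shift m [0.2849 0.0761 0.0054] yaw 1.669
```

```bash
(python3 -m crank '[[0.0475,0.0127,0,0,0,0],[0.0475,0.0127,0,0,0,0],[0.0475,0.0127,0,0,0,0],[0.0475,0.0127,0,0,0,0],[0.0475,0.0127,0,0,0,0]]'
python3 -m crank '[[0.0475,0.0127,0,0,0,0],[0,0,0.03,0,0,0],[0,0,0,0,0,0],[0,0,0,0,0,0]]')|grep -E "pos|wid|force"
python3 - <<'E'
from h import *
goto([641.3,4.9,90])
E
```

```text
tool_pos: [631.0, -40.7, 150.4]
contact_force: [0.3, -0.6, -0.6]
grip_width: 25.2
finger_force: 30.0
tool_pos: [639.5, 5.6, 121.8]
contact_force: [-0.6, 0.0, -0.0]
grip_width: 25.2
finger_force: 30.0
tool shift m [-0.0009  0.0017  0.0318] yaw 1.668
```

```bash
(python3 -m crank '[[-0.0009,0.0017,0.02,0,0,0],[0,0,0.017,0,0,0],[0,0,0,0,0,0]]'
python3 -m crank '[[0,0,0.006,0,0,0],[0,0,0.006,0,0,0],[0,0,0,0,0,0]]'
python3 -m crank '[[0,0,0.005,0,0,0],[0,0,0,0,0,0]]')|grep -E "pos|contact"
```

```text
tool_pos: [640.4, 5.0, 83.5]
contact_force: [0.0, 0.5, 0.1]
tool_pos: [641.0, 5.5, 72.4]
contact_force: [0.2, -0.7, -0.6]
tool_pos: [641.0, 5.5, 67.3]
contact_force: [-0.3, -0.6, -1.1]
```

In the bore with no force. I'll go on down.

```bash
(python3 -m crank '[[0,0,0.005,0,0,0],[0,0,0.003,0,0,0],[0,0,0,0,0,0]]'
python3 -m crank '[[0,0,0.002,0,0,0],[0,0,0,0,0,0]]')|grep -E "pos|contact"
```

```text
tool_pos: [641.1, 5.5, 59.3]
contact_force: [-0.1, 0.7, -0.5]
tool_pos: [641.2, 5.5, 57.6]
contact_force: [0.5, -0.2, -0.8]
```

```bash
(python3 -m crank '[[0,0,0,0,0,0],[0,0,0,0,0,0],[0,0,-0.03,0,0,0],[0,0,-0.045,0,0,0],[0,0,0,0,0,0]]' 65
python3 -m crank '[[-0.0414,-0.0334,0,0,0,0],[-0.0414,-0.0334,0,0,0,0],[-0.0414,-0.0334,0,0,0,0],[-0.0414,-0.0334,0,0,0,0],[-0.0414,-0.0334,0,0,0,0]]'
python3 -m crank '[[-0.0414,-0.0334,0,0,0,0],[-0.0414,-0.0334,0,0,0,0],[0,0,0,0,0,0.1745],[0,0,0,0,0,0.1745],[0,0,0,0,0,0.1745]]'
python3 -m crank '[[0,0,0,0,0,0.1745],[0,0,0,0,0,0.1745],[0,0,0,0,0,0.1745],[0,0,0,0,0,0.1745],[0,0,0,0,0,0.1745]]'
python3 -m crank '[[0,0,0,0,0,0.1745],[0,0,0,0,0,0],[0,0,0,0,0,0]]')|grep -E "pos|wid|contact"
python3 - <<'E'
from h import *
goto([437.3,-305.5,32])
E
```

```text
tool_pos: [643.7, 5.3, 137.1]
contact_force: [1.0, -0.2, -0.4]
grip_width: 59.6
tool_pos: [493.9, -217.9, 132.0]
contact_force: [0.0, -0.1, -0.1]
grip_width: 59.3
tool_pos: [436.4, -305.7, 131.8]
contact_force: [0.4, 0.4, 0.9]
grip_width: 59.5
tool_pos: [436.6, -305.5, 131.9]
contact_force: [0.5, 0.4, 0.9]
grip_width: 59.6
tool_pos: [436.8, -305.7, 132.3]
contact_force: [0.4, -0.0, 0.6]
grip_width: 59.8
tool shift m [ 0.0006 -0.      0.1003] yaw 0.102
```

```bash
(python3 -m crank '[[0,0,0.025,0,0,0],[0,0,0.025,0,0,0],[0,0,0.025,0,0,0],[0,0,0.025,0,0,0],[0,0,0,0,0,0]]'
python3 -m crank '[[0,0,0,0,0,0],[0,0,0,0,0,0],[0,0,0,0,0,0],[0,0,0,0,0,0]]' 0
python3 -m crank '[[0,0,0,0,0,0],[0,0,0,0,0,0],[0,0,0,0,0,0]]' 65
python3 -m crank '[[0,0,0,0,0,-0.1745],[0,0,0,0,0,-0.1745],[0,0,0,0,0,-0.1745],[0,0,0,0,0,-0.1745],[0,0,0,0,0,-0.1745]]'
python3 -m crank '[[0,0,0,0,0,-0.1745],[0,0,0,0,0,-0.1745],[0,0,0,0,0,-0.1745],[0,0,0,0,0,-0.1745],[0,0,0,0,0,0]]' 
python3 -m crank '[[0,0,0,0,0,0],[0,0,0,0,0,0],[0,0,0,0,0,0],[0,0,0,0,0,0]]' 0
python3 -m crank '[[0,0,-0.03,0,0,0],[0,0,-0.05,0,0,0],[0,0,-0.055,0,0,0],[0,0,0,0,0,0]]')|grep -E "time|pos|wid|contact"
python3 - <<'E'
from h import *
goto([629.2,114,167])
E
```

```text
time: 18.52
tool_pos: [435.9, -304.9, 31.1]
contact_force: [-0.4, 0.2, -0.5]
grip_width: 59.8
time: 19.02
tool_pos: [437.4, -306.1, 33.5]
contact_force: [1.0, 0.9, 4.6]
grip_width: 35.1
time: 19.4
tool_pos: [436.8, -305.8, 32.5]
contact_force: [0.6, 0.4, -0.7]
grip_width: 58.4
time: 20.02
tool_pos: [436.9, -305.7, 32.5]
contact_force: [0.1, -0.5, 0.3]
grip_width: 59.6
time: 20.65
tool_pos: [436.9, -305.8, 32.5]
contact_force: [0.5, -0.4, -0.7]
grip_width: 59.5
time: 21.15
tool_pos: [436.9, -305.8, 32.7]
contact_force: [-0.5, -0.8, 0.1]
grip_width: 35.3
time: 21.65
tool_pos: [438.8, -307.5, 172.0]
contact_force: [0.7, 0.6, -1.1]
grip_width: 35.4
tool shift m [0.4009 0.2306 0.0037] yaw 1.669
```

```bash
(python3 -m crank '[[0.0445,0.0256,0,0,0,0],[0.0445,0.0256,0,0,0,0],[0.0445,0.0256,0,0,0,0],[0.0445,0.0256,0,0,0,0],[0.0445,0.0256,0,0,0,0]]'
python3 -m crank '[[0.0445,0.0256,0,0,0,0],[0.0445,0.0256,0,0,0,0],[0.0445,0.0256,0,0,0,0],[0.0445,0.0256,0,0,0,0],[0,0,0.03,0,0,0]]'
python3 -m crank '[[0,0,0.03,0,0,0],[0,0,0,0,0,0],[0,0,0,0,0,0]]'
)|grep -E "pos|wid|contact"
python3 - <<'E'
from h import *
goto([629.2,114,85])
E
```

```text
tool_pos: [542.4, -70.1, 166.2]
contact_force: [0.6, -0.0, -0.8]
grip_width: 35.5
tool_pos: [628.7, 119.1, 137.5]
contact_force: [-0.9, -0.8, -1.6]
grip_width: 35.2
tool_pos: [627.4, 115.2, 108.1]
contact_force: [0.2, -0.4, -0.4]
grip_width: 35.1
tool shift m [-0.0013  0.0017  0.0231] yaw 1.668
```

```bash
(python3 -m crank '[[-0.001,0.0014,0.015,0,0,0],[0,0,0.009,0,0,0],[0,0,0,0,0,0]]'
python3 -m crank '[[0,0,0.006,0,0,0],[0,0,0.006,0,0,0],[0,0,0,0,0,0]]'
python3 -m crank '[[0,0,0.005,0,0,0],[0,0,0,0,0,0]]')|grep -E "pos|contact"
```

```text
tool_pos: [627.9, 114.3, 82.7]
contact_force: [-0.6, 0.9, -0.1]
tool_pos: [629.0, 114.6, 71.4]
contact_force: [3.5, 1.3, -2.8]
tool_pos: [629.0, 114.5, 66.6]
contact_force: [4.0, 0.9, -4.0]
```

```bash
(python3 -m crank '[[0,0.0007,0.004,0,0,0],[0,0,0.003,0,0,0],[0,0,0,0,0,0]]'
python3 -m crank '[[0,0,0.001,0,0,0],[0,0,0,0,0,0]]')|grep -E "pos|contact"
```

```text
tool_pos: [629.1, 114.5, 59.3]
contact_force: [2.9, -0.2, -2.7]
tool_pos: [629.2, 114.5, 58.7]
contact_force: [0.7, -0.2, -0.8]
```

```bash
(python3 -m crank '[[0,0,0,0,0,0],[0,0,0,0,0,0],[0,0,-0.04,0,0,0],[0,0,-0.055,0,0,0],[-0.018,-0.014,-0.05,0,0,0]]' 65
python3 -m crank '[[-0.018,-0.014,-0.05,0,0,0],[-0.018,-0.014,-0.02,0,0,0],[0,0,0,0,0,0],[0,0,0,0,0,0]]')|grep -E "time|pos|contact"
python3 - <<'E'
from h import *
c=cam('wrist'); print(c['obs']['tool_pos'],c['obs']['tcp_rot']); np.save('w4obs.npy',c,allow_pickle=True); im=c['color']
cv2.imwrite('pics/w4.png',cv2.resize(im[92:236,155:355],None,fx=4,fy=4,interpolation=cv2.INTER_CUBIC))
E
```

```text
time: 25.52
tool_pos: [617.0, 95.9, 205.3]
contact_force: [1.1, -0.8, 0.6]
time: 26.02
tool_pos: [592.4, 57.0, 272.6]
contact_force: [0.3, 0.3, -0.2]
[592.41280849  57.00460457 272.60586702] [-3.13986008e+00 -6.25121541e-04  1.66867707e+00]
```

View pics/w4.png

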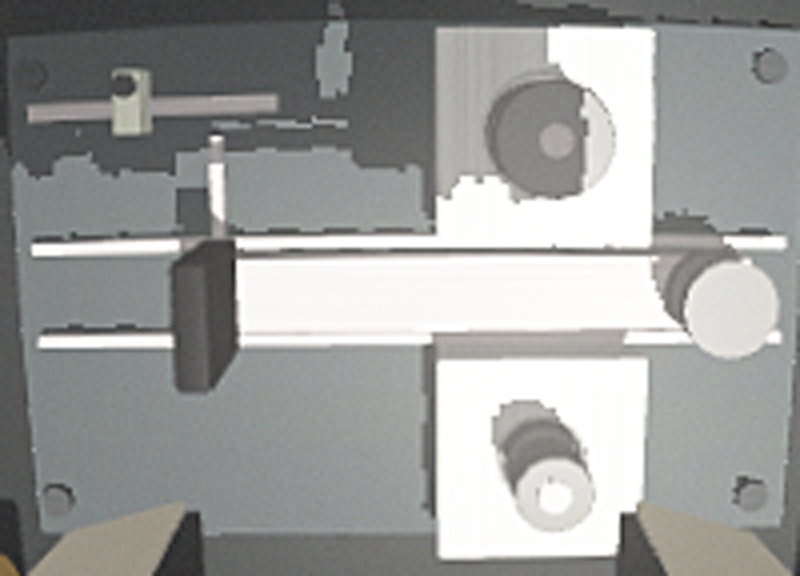

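Both rollers stand in their bores, with tops at full-picture pixels (292.8,126.8) and (293.8,215). The marker is at (187.8,125), the pointer tip at (209.3,126.5) and the fin top at about (202.5,173).

```bash
python3 - <<'E'
from h import *
c=np.load('w4obs.npy',allow_pickle=True).item(); b=np.array([.5,1.1,0])
P={}
for n,u,v,z in(('RL',292.75,126.75,85),('RS',293.75,215,85),('mark',187.75,125,30),('ptr',209.25,126.5,28),('fin',202.5,173,86)): P[n]=onz(c,u,v,z)-b; print(n,P[n].round(1))
y=0.105; e=np.array([np.cos(y),np.sin(y),0]); ey=np.array([-e[1],e[0],0])
J=(np.array([629.2,114,0])+[641.3,4.9,0])/2-30*e
print('jig',J,'fin exp',J-80*e,'ptr jig x',(P['ptr']-J)@e,'mark jig x',(P['mark']-J)@e,'fin',(P['fin']-J)@e,(P['fin']-J)@ey)
t=J-80*e; goto([t[0],t[1],140]); 
E
```

```text
RL [627.1 113.4  85. ]
RS [641.5   6.4  85. ]
mark [491.4 101.8  30. ]
ptr [521.1 101.7  28. ]
fin [526.1  48.6  86. ]
jig [605.41522312  56.30578494   0.        ] fin exp [525.8558181   47.92121143   0.        ] ptr jig x -79.06360739342982 mark jig x -108.63779274620681 fin -79.72552338837471 0.6548777197388782
tool shift m [-0.0028 -0.0668  0.1323] yaw 1.669
```

```bash
(python3 -m crank '[[-0.001,-0.033,0.04,0,0,0],[-0.0018,-0.0338,0.04,0,0,0],[0,0,0.02,0,0,0],[0,0,0,0,0,0],[0,0,0,0,0,0]]' 50)|grep -E "pos|wid|contact"
python3 - <<'E'
from h import *
goto([525.9,47.9,53])
E
```

```text
tool_pos: [527.4, 47.7, 174.0]
contact_force: [0.4, 0.1, 0.5]
grip_width: 46.1
tool shift m [ 0.0004 -0.0015  0.121 ] yaw 1.669
```

```bash
(python3 -m crank '[[0,-0.001,0.035,0,0,0],[0,0,0.035,0,0,0],[0,0,0.03,0,0,0],[0,0,0.02,0,0,0],[0,0,0,0,0,0]]' 
python3 -m crank '[[0,0,0,0,0,0],[0,0,0,0,0,0],[0,0,0,0,0,0],[0,0,0,0,0,0],[0,0,0,0,0,0]]' 0)|grep -E "time|pos|wid|force"
```

```text
time: 27.32
tool_pos: [525.6, 47.4, 53.2]
contact_force: [0.9, 0.4, -0.3]
grip_width: 45.6
finger_force: 0.0
time: 27.95
tool_pos: [526.7, 47.3, 54.3]
contact_force: [4.5, 0.4, 1.2]
grip_width: 12.1
finger_force: 30.0
```

```bash
(python3 -m crank '[[0,-0.006,0,0,0,0],[0,-0.006,0,0,0,0],[0,-0.006,0,0,0,0],[0,-0.006,0,0,0,0],[0,-0.0045,0,0,0,0]]' 
python3 -m crank '[[0,0,0,0,0,0],[0,0,0,0,0,0],[0,0,0,0,0,0]]')|grep -E "time|pos|wid|force"
python3 - <<'E'
from h import *
c=cam('wrist'); np.save('w5obs.npy',c,allow_pickle=True); print(c['obs']['tool_pos'])
a=cv2.resize(c['color'][60:230,150:400],(800,544)); cv2.imwrite('pics/w5.png',a)
s=cam('scene');d=cam('side'); cv2.imwrite('pics/s5.png',np.hstack([cv2.resize(s['color'][170:240,240:320],(400,350)),cv2.resize(d['color'][170:240,190:270],(400,350))]))
E
```

```text
time: 28.58
tool_pos: [499.1, 44.4, 54.3]
contact_force: [8.5, 0.8, -2.7]
grip_width: 12.0
finger_force: 30.0
time: 28.95
tool_pos: [499.1, 44.3, 54.3]
contact_force: [7.5, 0.6, -1.2]
grip_width: 11.8
finger_force: 30.0
[499.057515    44.33053461  54.25697455]
```

View pics/w5.png

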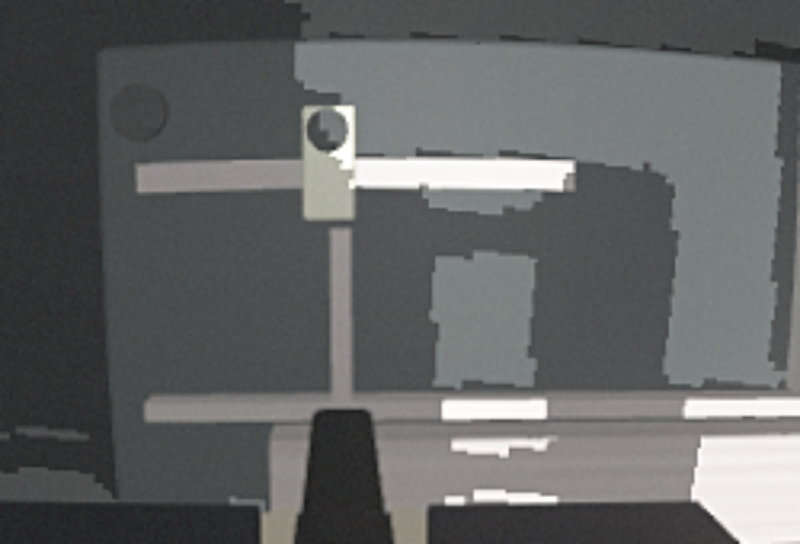

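View pics/s5.png

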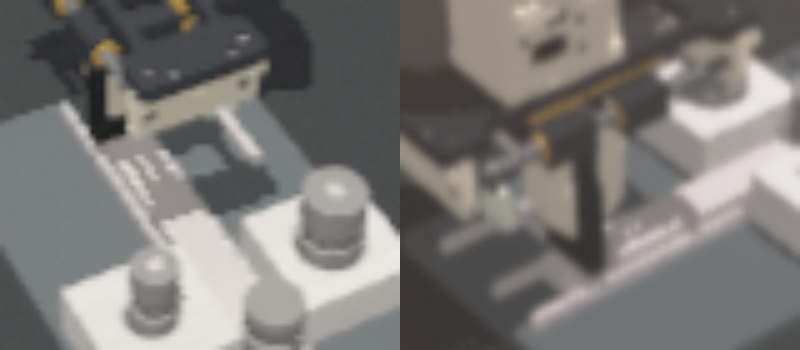

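In the wrist view the pointer is at 341 and the marker spans 302..355 with its middle at 328, so the pointer is about 2.4 mm short. The scene crop shows both rollers seated. I'll pull 2.4 mm more.

```bash
python3 -m crank '[[0,-0.0024,0,0,0,0],[0,0,0,0,0,0],[0,0,0,0,0,0],[0,0,0,0,0,0],[0,0,0,0,0,0]]' |grep -E "time|pos|wid|force"
python3 - <<'E'
from h import *
c=cam('wrist'); g=c['color'].astype(int).min(2)
# brightness profiles along marker row and pointer row
for v in (60+212*170//544, 60+300*170//544):
    print(v,g[v,236:270].tolist())
E
```

```text
time: 29.72
tool_pos: [496.8, 44.1, 54.3]
contact_force: [6.8, 0.6, -1.7]
grip_width: 12.0
finger_force: 30.0
126 [81, 79, 80, 81, 77, 77, 84, 77, 80, 82, 76, 78, 116, 169, 169, 162, 165, 166, 164, 169, 165, 166, 164, 166, 165, 168, 167, 169, 129, 90, 80, 82, 79, 84]
153 [84, 75, 77, 80, 80, 77, 77, 77, 76, 81, 75, 76, 76, 81, 81, 78, 82, 123, 146, 142, 140, 142, 143, 125, 81, 78, 82, 80, 79, 78, 79, 82, 80, 84]
```

The marker's middle and the pointer are both at column 256, so the slide is on the mark and held.

```bash
python3 -c "
from plant import bot
print(bot.close_job())"
```

```text
the job is handed in; nothing more can be done
None
```

I handed the job in at about 30 s: both rollers look seated in their own bores, and the gripper is holding the slide with its pointer centred on the marker. The hand-in returned no verdict.

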